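Pin the cast clamp shut with a ball-lock pin

ROBOT

A 7-joint arm with a two-finger parallel gripper is mounted at the origin on a cart in front of the work surface, level with it; the furniture and walls round the work are solid. World frame = base frame: x ahead of the robot, y to its left, z up, the work surface at z = 0. Lengths are in m, angles in rad, forces in N, time in s.
With the tool pointing down it reaches from about 0.4 to 0.875 m from the base axis. Payload 19.3 kg.
Tool frame: the origin (TCP) lies midway between the tips of the shut fingers; the grasp point (between the pads) lies 19 mm behind it (bot.pinch_z is the distance from the TCP to the grasp point, in m); z points along the fingers, y is the line along which they close (so a half turn about z gives the same grasp; the last joint's range is limited). The gripper opens to 85 mm and grips with 20 to 120 N. Pads are 22 mm wide; open, the fingers measure 114 mm over their backs; the gripper's body (76 mm by 85 mm) begins 54 mm behind the grasp point. The pads swing forward as they close: fully open they stand 13 mm farther back than shut.
Start: joints at [1.161, 0.521, -0.036, 1.599, 0.021, 1.021, -0.113], TCP at [0.208, -0.589, 0.201] pointing down, gripper open.
Joint ranges: [-2.91, 2.91], [-0.3, 2.13], [-1.5, 1.42], [0.17, 2.43], [-1.26, 4.41], [0.16, 1.93], [-2.52, 2.52]. Speed limits (rad/s): [1.89, 1.89, 2.39, 2.39, 3.01, 3.01, 3.01].

INTERFACE

Orientations are given as [roll, pitch, yaw] about the fixed x, y, z axes, in that order (R = Rz(yaw) Ry(pitch) Rx(roll)).
In Python, from workcell import observe, viewer, bot gives the robot as it stands. The module is installed in compiled form; this text tells all that it offers.
- The arm moves only by the tool play_rows, never from a script. Its argument "motion" is a list of rows, each a list of 7 numbers: the shift along the tool's x, y, z in cm, then the turn, a rotation vector about the tool's x, y, z in rad, then the opening, from -1 (shut) to 1 (fully open), so that 0 is half open. A call has exactly 5 rows; each row is the pose to reach, as a shift and turn from the pose commanded when the call began, along the tool's axes at that moment; what a row does not reach only later rows make up. A row lasts 1/10 s, in which the tool goes at most 50 mm and 8.59 degrees, less where a joint would pass 70% of its speed; a pose out of reach is approached as far as the arm can. A call with a gripper value outside its range is refused whole. The fingers move at their own pace and stop on an object; "squeeze" is the grip in N (left out, the last holds). Time passes only in rows, so rows that repeat a pose let the fingers close, or fill a call up. It gives the time, the measured TCP pose, the force, the opening and the grip force at its end, in the units of the state.
- observe(): the state, without advancing time (a new reading comes with each control period).
- viewer.grab_frame(name): name is "scene" or "top" or "wrist"; returns (picture, depth): 384x512x3 uint8, red, green, blue; 384x512 float32, m along the optical axis (not along the pixel's ray), 0 where there is no reading.
- viewer.camera_info(name): a dict with "fx", "fy", "cx", "cy" (pixels), "k1" (the pictures are not rectified: a ray, as slopes to the right and down, at radius r is drawn at 1 + k1 r^2 times it, then the intrinsics apply), "R" (3x3) and "t" (3): a world point X has camera coordinates R X + t. Camera axes: x right, y down, z forward; pixel columns grow to the right and rows downward; lengths in m; the calibration is good to about 2 mm. A picture is of the moment at which its call begins: read the wrist's pose just before it. camera_info takes no time and is no camera call; for the wrist camera it gives the pose at the moment of the call.
- bot.job_done(): hands the job in; it is judged then, once.
The state is a dict: "clock": time; "qpos": joint angles; "qd": joint speeds; "joint_efforts": joint torques, N m; "position": TCP position; "tool_rot": TCP orientation; "force": force on the tool from outside, world axes, zero at the start; "moment": the same for the moment, N m; "grip_width": finger opening in m; "finger_force": force on a finger pad.
Only numpy, scipy, OpenCV 4.12 (cv2) and the standard library are available. Lean on these libraries where they do the work, as an engineer would, in place of code of your own. Each camera call takes 0.05 s, during which the arm holds its last target. There are 200 camera calls.

TASK

Slide the red-tabbed jaw of the cast clamp home so that the pin holes line up and the blue-based cast is held. Then take the ball-lock pin from its stand by squeezing its two orange buttons, press it down through the clamp's plates against the spring collar, and let go so that its balls spring out under the bottom plate and lock it. Feel your way: never load the pin or the clamp with more than 40 N (about 4 kg), and leave the cast in its nest and the other things where they stand.

Things in the scene. Friction and masses are not known exactly. Their poses are not given: they have to be found in the camera images.
- clamp: Cast clamp, bolted down. Origin on the worktop right below its vertical pin hole; x = the way the jaw closes, toward the cast; z up. Base plate 190x92x8 mm, x from -58 to +132. On four posts a blue head (60 along x, 78 along y): two lug plates, the steel jaw bar between them. The head is set somewhere from 0 to 22 mm above its lowest setting; this height h is NOT measured. It holds firm under load.
- clamp_hole_axis (a point): On the pin hole's axis at the top of the base plate, 8 mm above the worktop; clamp's axes; does not move with the head. Heights in mm over the worktop: bottom lug 24+h to 32+h, jaw bar 33+h to 43+h, top lug 44+h to 52+h, nuts to 57+h. Each has a hole 13.8 mm wide, chamfered 1.5 mm; those of the lugs are on this axis.
- clamp_nest (a point): Middle of the cast's nest, 83 mm ahead (x) of the hole, on top of the base plate. (The brass spring collar round the hole, on the top lug: 26 mm outside, 14 mm inside, top at 60+h mm over the worktop when free. It can be pressed down 6 mm, with about 4 N at first and 11 N at the bottom; then it is rigid.)
- jaw (a joint): Jaw travel in m: 0 open, 0.030 home at a rigid stop, its hole in line with the lugs'; starts at 0 to 0.015. Slides with about 4 N (a little more with the cast) and stays put. Its red push tab: 10 mm thick along clamp x, 36 wide (y centred on 0), 33+h to 74+h mm above the worktop; outer (-x) face at clamp x = -112 mm + travel. Push it toward clamp +x.
- pin: Ball-lock pin, 0.12 kg; origin at the centre of its flange's underside, z up along the pin. Flange 28 mm wide, 4 thick. Steel shank 12 mm thick, 46 mm long below the flange, its last 5 mm tapering to 7 mm. Black head 20 (x) by 19 (y) mm, from 5 to 47 mm above the flange's underside. Starts upright in its stand, turned up to 0.8 rad either way.
- pin_grip (a point): Middle between the pin's two orange buttons, on its axis, 30 mm above the flange's underside; pin's axes. The buttons are on the head's +y and -y sides, 14 wide, 30 high; 30 mm across when free, 23 when both are pressed; each takes 6 to 10 N. Gripping the head along its y presses both.
- pin_balls (a point): Point on the pin's axis midway between its balls, 37 mm below the flange's underside. Each ball stands 3 mm out of the shank (34 to 40 mm below the flange) and goes in only while its button is pressed. With the collar pressed down 4 mm or more (flange at 56+h or lower) the balls are under the bottom lug and can spring out; let go higher, the collar lifts the pin unlocked.
- button_a (a joint): Travel of the +y button and its ball in m: 0 ball fully out, 0.0035 pressed, ball flush.
- button_b (a joint): The same for the -y button and its ball: 0 out, 0.0035 flush.
- stand: Grey square pin stand, 50 mm wide on a 66 mm foot, 52 mm high, fixed; origin under its centre on the worktop. The pin hangs in it by its flange in a loose hole 21 mm wide (balls free): lift it straight up at least 50 mm.
- cast_center (a point): Blue-based dental cast 56x66x42 mm lying loose in the clamp's nest on the base plate, between jaw and back stop; point 14 mm above its underside. The jaw pushes it up against the back stop.
- white_cast: White-based dental cast 57x67x40 mm, a bystander; origin under its centre.
- jar: Brown jar with white lid, 52 mm wide, 48 high, a bystander; origin under its centre.
- dropper: White dropper bottle with yellow cap, 24 mm wide, 76 high, a bystander; origin under its centre.
Mind the look-alikes: they are no part of the job. Leave any green look-alike of the part that bears cast_center alone.

How it is judged:
By the outcome, as a careful person would: the job done as asked, in the order asked, and still so for the second after the job is handed in, with the robot touching nothing.
It also fails if it takes over 64 s, if anything falls off the work surface, if the arm or the gripper's body presses on something with over 40 N, if the wrist force passes 120 N, or if a joint passes its speed limit or range.

## Working session

There is one attempt and no reset: what is moved stays moved. The work goes in short steps, Python scripts to look and compute and a tool call to move; the robot and the scene stay as the last step left them, time stands still between calls to the robot, and variables do not carry over. Pictures are saved under pics/ and viewed, at most 10 in all, crops included, and the job is handed in when it is done.

Besides the shell and the picture viewer there is one more tool, called after "Emit:" as name([rows], argument=value, ...), one row to a line, values as JSON. play_rows: Moves the arm, as the interface text tells. Its arguments: {"type":"object","properties":{"motion":{"type":"array"},"squeeze":{"type":"number"}},"required":["motion"]}

```bash
mkdir -p pics
cat > h.py <<'E'
import numpy as np, cv2
from workcell import observe, viewer, bot
def grab(n):
    ci=viewer.camera_info(n); p,d=viewer.grab_frame(n)
    np.savez(f'{n}.npz',p=p,d=d,**{k:np.array(v) for k,v in ci.items()}); return p,d
def load(n): return np.load(f'{n}.npz')
def ray(f,u,v):
    K=np.array([[f['fx'],0,f['cx']],[0,f['fy'],f['cy']],[0,0,1.]],float)
    q=cv2.undistortPoints(np.array([[[u,v]]],float),K,np.array([float(f['k1']),0,0,0]))[0,0]
    return np.array([q[0],q[1],1.])
def pt(f,u,v,z=None,w=1):
    "world point from depth, or at height z"
    r=ray(f,u,v);R=f['R'];t=f['t']
    if z is None:
        dd=f['d'][int(round(v))-w:int(round(v))+w+1,int(round(u))-w:int(round(u))+w+1]; dd=dd[dd>0]
        return R.T@(r*np.median(dd)-t)
    o=-R.T@t; k=R.T@r; return o+k*(z-o[2])/k[2]
def proj(f,X):
    c=f['R']@np.asarray(X,float)+f['t']; s=c[:2]/c[2]; s=s*(1+float(f['k1'])*(s@s))
    return s[0]*f['fx']+f['cx'], s[1]*f['fy']+f['cy']
E
python3 - <<'E'
from h import *
ims=[]
for n in ['scene','top']:
    p,d=grab(n); cv2.imwrite(f'pics/{n}0.png',cv2.resize(p[:,:,::-1],(800,600),interpolation=cv2.INTER_CUBIC))
    f=load(n); print(n,f['fx'],f['k1'],-f['R'].T@f['t'],f['R'][2])
print(observe())
E
```

```text
scene 433.3361948792349 -0.11106013718475112 [-0.0409879  -0.5393512   0.62535218] [ 0.59128909  0.54257063 -0.5966526 ]
top 413.3196810551538 -0.02545680568597164 [ 0.34455583 -0.02691255  1.03783112] [ 0.13733294  0.00517963 -0.9905114 ]
{'clock': 0.1, 'qpos': array([ 1.16079308,  0.52194886, -0.03634956,  1.59993825,  0.02115911,
        1.02107347, -0.11278714]), 'qd': array([ 0.00103042, -0.00186151, -0.00104164, -0.00201091, -0.00073175,
       -0.00051635,  0.00079193]), 'joint_efforts': array([ 3.79435922e-03, -9.28477478e+01,  1.98379733e+00, -3.70534194e+01,
        1.81796617e-02,  5.30874866e-03, -1.53028286e-04]), 'position': array([ 0.20819857, -0.58896423,  0.20069105]), 'tool_rot': array([-3.14060727e+00,  2.17108639e-05,  3.39802715e-01]), 'force': array([1.07020324, 0.43063773, 1.1100732 ]), 'moment': array([ 0.02856908, -0.01749661,  0.01091638]), 'finger_force': 0.0, 'grip_width': 0.08534371564966628}
```

View pics/scene0.png

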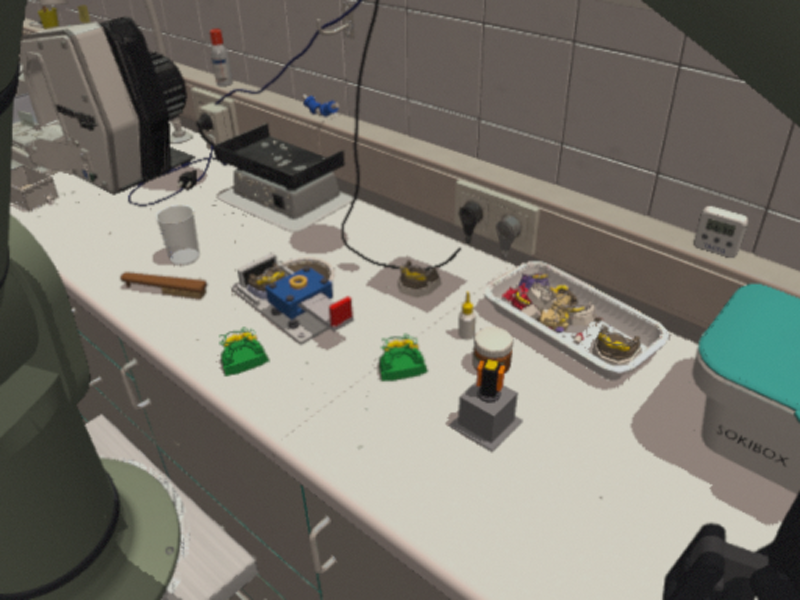

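View pics/top0.png

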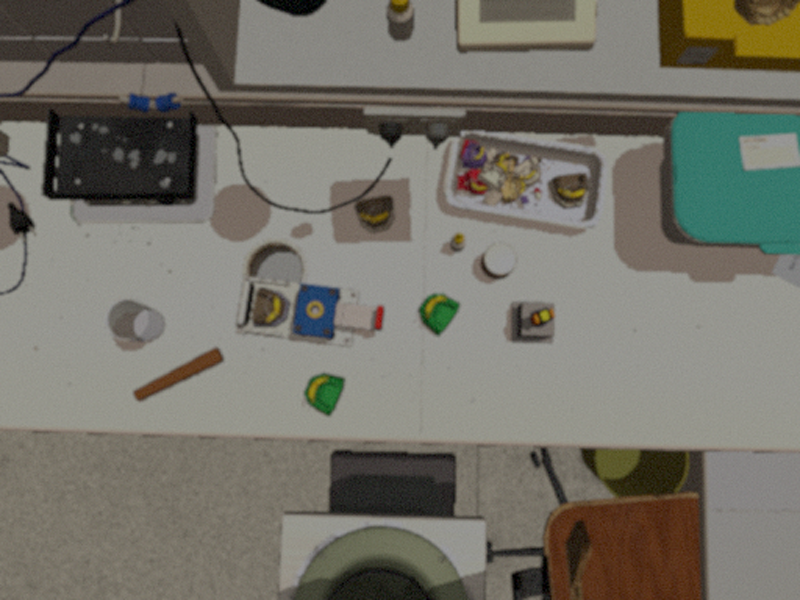

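Top view (800×600 scale): clamp collar at (316,309), red tab at (379,317), cast in the nest at (268,307), pin with orange buttons at (541,316) on grey stand. The two green casts at (439,313) and (325,393) are look-alikes to leave. Jaw closes toward image left. Next I measure.

Run:
```python
from h import *
np.set_printoptions(precision=4,suppress=True)
f=load('top'); s=.64
P=lambda u,v,**k: pt(f,u*s,v*s,**k)
for n,u,v in [('collarL',308,309),('collarR',324,310),('headtop',303,325),('head2',330,325),('jawbar',360,317),('tab',379,317),('pinhead',541,316),('standtop',522,330),('table',460,380),('green',440,312)]:
    print(n,P(u,v,w=1))
im=cv2.cvtColor(f['p'],cv2.COLOR_RGB2HSV)
def blob(lo,hi,box):
    m=cv2.inRange(im,lo,hi); q=np.zeros_like(m); x0,y0,x1,y1=[int(b*s) for b in box]; q[y0:y1,x0:x1]=m[y0:y1,x0:x1]
    v,u=np.nonzero(q); X=np.array([pt(f,a,b,w=0) if f['d'][b,a]>0 else [np.nan]*3 for a,b in zip(u,v)]); return u,v,X
for n,a in [('red',((0,150,80),(6,255,255),(360,290,400,345))),('blue',((100,120,40),(125,255,255),(285,275,350,350))),('pinorange',((5,150,80),(25,255,255),(520,295,565,335)))]:
    u,v,X=blob(*a); print(n,len(u),u.mean()/s,v.mean()/s,np.nanmedian(X,0),np.nanpercentile(X,[5,95],axis=0).tolist())
    if n=='blue':
        print(cv2.minAreaRect(np.c_[u,v].astype(np.float32)))
p=f['p']
c=[cv2.resize(p[165:235,140:260,::-1],(800,467),interpolation=cv2.INTER_CUBIC)]
g=load('scene')['p'][150:300,140:350,::-1]
cv2.imwrite('pics/c1.png',c[0])
```

```text
collarL [0.4651 0.1222 0.0616]
collarR [0.4651 0.0985 0.0551]
headtop [0.441  0.1295 0.0563]
head2 [0.4421 0.0882 0.056 ]
jawbar [0.4568 0.0436 0.0459]
tab [0.4541 0.0129 0.0768]
pinhead [ 0.4593 -0.2248  0.1002]
standtop [ 0.443  -0.2063  0.0491]
table [ 0.3652 -0.1165 -0.0012]
green [ 0.4717 -0.0815  0.0157]
red 45 378.22916666666663 317.11805555555554 [0.4538 0.0141 0.0761] [[0.43983301103386846, 0.009895735246293278, 0.07366151173684478], [0.4678926356533971, 0.018507604492494795, 0.07864297493043465]]
blue 540 315.3009259259259 310.89699074074076 [0.4612 0.1105 0.0553] [[0.42965093967953055, 0.08618922008991682, 0.051863540387273345], [0.4970795917541545, 0.13878167123217072, 0.05801857232169525]]
((201.60769653320312, 198.6384735107422), (24.682912826538086, 30.884647369384766), 7.125016689300537)
pinorange 35 540.4910714285714 316.3392857142857 [ 0.4596 -0.2205  0.0969] [[0.4514152985525905, -0.24086839950139963, 0.09125055763712851], [0.4672840003897672, -0.21497240092215467, 0.10000519505230657]]
```

View pics/c1.png

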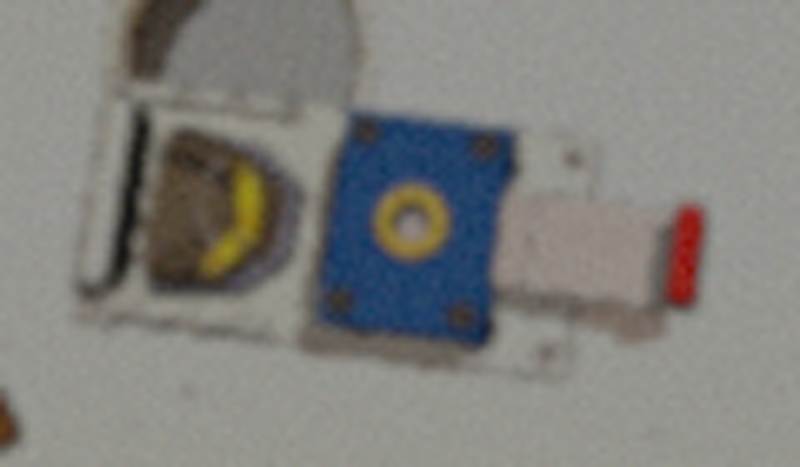

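```bash
cat >> h.py <<'E'
from scipy.spatial.transform import Rotation as Ro
def goto(p,yaw,o=None):
    "print tool-frame shift (cm) and turn to reach TCP p pointing down with yaw"
    o=o or observe(); R=Ro.from_euler('xyz',o['tool_rot']); T=Ro.from_euler('xyz',[np.pi,0,yaw])
    print('shift cm',np.round(R.inv().apply(np.array(p)-o['position'])*100,2),'turn',np.round((R.inv()*T).as_rotvec(),3))
E
python3 - <<'E'
from h import *
np.set_printoptions(precision=4,suppress=True)
f=load('top')
H=pt(f,140+411*.15-.5,165+222*.15-.5,z=.064); T=pt(f,140+686*.15-.5,165+256*.15-.5,z=.077)
d=(H-T)[:2]; print(H,T,np.hypot(*d),np.arctan2(d[1],d[0]))
im=cv2.cvtColor(f['p'],cv2.COLOR_RGB2HSV); m=cv2.inRange(im,(3,150,80),(25,255,255)); q=m*0;q[188:216,332:362]=m[188:216,332:362]
v,u=np.nonzero(q); X=np.array([pt(f,a,b,z=.098) for a,b in zip(u,v)])[:,:2]; c=X.mean(0); w,V=np.linalg.eigh(np.cov(X.T)); print(c,w,np.arctan2(V[1,1],V[0,1]))
S=[pt(f,a*.64,b*.64,z=.052) for a,b in [(517,307),(554,307),(553,341),(516,338)]]; print(np.mean(S,0),S)
goto([.40,-.22,.27],0.0)
E
```

```text
[0.465  0.1122 0.064 ] [0.454  0.0133 0.077 ] 0.09957117627069034 1.4599279923327253
[ 0.459  -0.2246] [0.     0.0001] 1.9624071957486793
[ 0.4538 -0.2258  0.052 ] [array([ 0.4781, -0.198 ,  0.052 ]), array([ 0.4797, -0.2551,  0.052 ]), array([ 0.4271, -0.2533,  0.052 ]), array([ 0.4302, -0.1966,  0.052 ])]
shift cm [ 30.38 -28.4   -6.9 ] turn [-0.001  0.     0.34 ]
```

Emit:
play_rows([
  [30.4, -28.4, -6.9, 0, 0, 0, 1],
  [30.4, -28.4, -6.9, 0, 0, 0, 1],
  [30.4, -28.4, -6.9, 0, 0, 0, 1],
  [30.4, -28.4, -6.9, 0, 0, 0, 1],
  [30.4, -28.4, -6.9, 0, 0, 0, 1],
])

```text
clock: 0.6
position: [0.3225, -0.3685, 0.2423]
tool_rot: [-3.141, 0.0, 0.34]
force: [2.3, -0.6, -0.6]
grip_width: 0.0852
finger_force: 0.0
```

Emit:
play_rows([
  [16, -15, -3, 0, 0, 0, 1],
  [16, -15, -3, 0, 0, 0, 1],
  [16, -15, -3, 0, 0, 0, 1],
  [16, -15, -3, 0, 0, 0, 1],
  [16, -15, -3, 0, 0, 0, 1],
])

```text
clock: 1.1
position: [0.4246, -0.1717, 0.2727]
tool_rot: [-3.141, -0.001, 0.344]
force: [-0.7, -0.3, -0.0]
grip_width: 0.0852
finger_force: 0.0
```

Run:
```python
from h import *
p,d=grab('wrist'); cv2.imwrite('pics/w1.png',cv2.resize(p[:,:,::-1],(800,600),interpolation=cv2.INTER_CUBIC))
o=observe(); print(o['clock'],o['position'],o['tool_rot'],o['force']); f=load('wrist'); print(-f['R'].T@f['t'],f['R'],f['fx'],f['k1'])
```

```text
1.15 [ 0.42550912 -0.17039929  0.27289971] [-3.14119171e+00 -1.83710306e-03  3.45704997e-01] [0.48202599 4.586371   0.67907606]
[ 0.49450365 -0.14646293  0.44583133] [[ 3.36844740e-01 -9.41559793e-01 -8.81932387e-04]
 [-9.00236665e-01 -3.22335480e-01  2.92700847e-01]
 [-2.75879627e-01 -9.78007930e-02 -9.56203658e-01]] 319.5445402552517 -0.0541099457943485
```

View pics/w1.png

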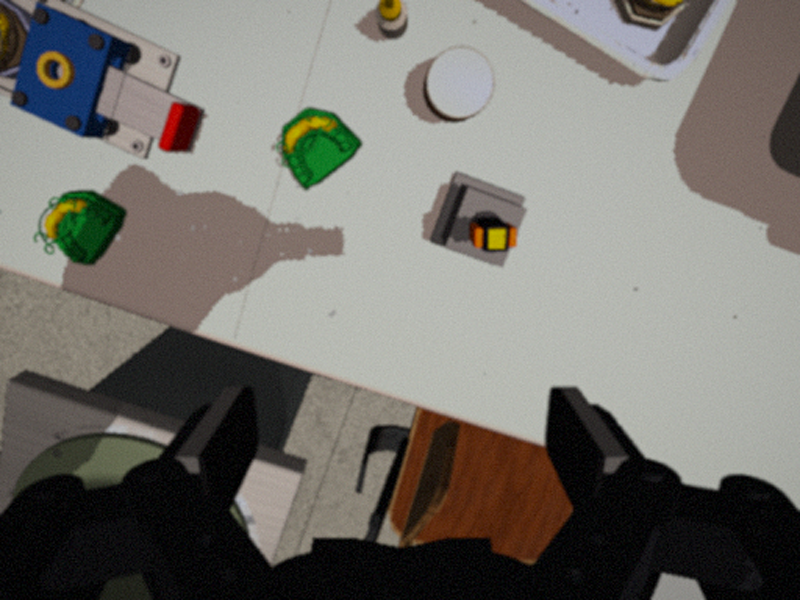

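Run:
```python
from h import *
np.set_printoptions(precision=4,suppress=True)
f=load('wrist');s=.64
P=lambda u,v,z=None: pt(f,u*s,v*s,z)
c=P(496,238,.099); print('pin',c, P(496,238))
a,b=P(478,238,.085),P(514,236,.085); print('btn',a,b,np.hypot(*(a-b)[:2]))
print('tabtop', [P(u,v,.077) for u,v in [(173,103),(203,108),(191,150),(161,146)]])
print('collar',P(55,69,.064),P(55,56),'head',P(95,80),P(40,105))
print('table',P(600,350),'green',P(320,150))
print(observe()['qpos'])
goto([.452,-.015,.15],1.46)
```

```text
pin [ 0.4593 -0.2296  0.099 ] [ 0.4595 -0.2292  0.1008]
btn [ 0.4534 -0.2206  0.085 ] [ 0.4637 -0.2448  0.085 ] 0.026339261481392984
tabtop [array([0.4699, 0.0152, 0.077 ]), array([ 0.4735, -0.006 ,  0.077 ]), array([ 0.4428, -0.0046,  0.077 ]), array([0.4384, 0.0169, 0.077 ])]
collar [0.4645 0.1103 0.064 ] [0.4732 0.1121 0.0637] head [0.4657 0.0845 0.0561] [0.4347 0.1227 0.056 ]
table [ 0.3825 -0.3919 -0.0003] green [ 0.4699 -0.0836  0.0162]
[ 0.4868  0.1818 -0.2701  1.9149  0.0541  1.0506 -1.0309]
shift cm [  7.74 -13.72  12.31] turn [ 0.001 -0.002 -1.114]
```

Emit:
play_rows([
  [3, -5, 0, 0, 0, -0.15, 0],
  [6, -10, 3, 0, 0, -0.3, -1],
  [7.2, -12.9, 6, 0, 0, -0.45, -1],
  [7.2, -12.9, 9, 0, 0, -0.6, -1],
  [7.2, -12.9, 10, 0, 0, -0.75, -1],
])

```text
clock: 1.65
position: [0.4462, -0.028, 0.1691]
tool_rot: [-3.138, 0.001, 1.1]
force: [0.2, -1.0, -0.0]
grip_width: 0.0123
finger_force: 0.0
```

Emit:
play_rows([
  [0, 0, 0, 0, 0, -0.15, -1],
  [0, 0, 1, 0, 0, -0.3, -1],
  [0, 0, 2, 0, 0, -0.365, -1],
  [0, 0, 2, 0, 0, -0.365, -1],
  [0, 0, 2, 0, 0, -0.365, -1],
])

```text
clock: 2.15
position: [0.4477, -0.0303, 0.1522]
tool_rot: [-3.141, -0.0, 1.452]
force: [0.6, -0.0, 0.7]
grip_width: -0.0004
finger_force: 0.0
```

Run:
```python
from h import *
np.set_printoptions(precision=4,suppress=True)
o=observe(); print(o['position'],o['tool_rot'],o['force'],o['grip_width']); goto([.450,-.025,.045],1.46)
```

```text
[ 0.4477 -0.0303  0.1522] [-3.1411 -0.0001  1.4521] [ 0.5939 -0.0302  0.6778] -0.0004022514579075361
shift cm [ 0.55  0.17 10.72] turn [-0.001 -0.    -0.008]
```

Emit:
play_rows([
  [0, 0.2, 4, 0, 0, 0, -1],
  [0, 0.2, 8, 0, 0, 0, -1],
  [0.3, 0.2, 10.5, 0, 0, 0, -1],
  [0.8, 0.2, 10.7, 0, 0, 0, -1],
  [1.0, 0.2, 10.7, 0, 0, 0, -1],
])

```text
clock: 2.65
position: [0.4513, -0.0197, 0.0457]
tool_rot: [-3.142, -0.0, 1.454]
force: [0.8, -0.3, 1.1]
grip_width: 0.0003
finger_force: 0.0
```

Emit:
play_rows([
  [0.4, 0, 0, 0, 0, 0, -1],
  [0.8, 0, 0, 0, 0, 0, -1],
  [1.2, 0, 0, 0, 0, 0, -1],
  [1.6, 0, 0, 0, 0, 0, -1],
  [2.0, 0, 0, 0, 0, 0, -1],
])

```text
clock: 3.15
position: [0.4535, -0.0003, 0.0454]
tool_rot: [3.141, 0.0, 1.455]
force: [-0.4, -5.4, 1.0]
grip_width: -0.0001
finger_force: 2.2
```

Emit:
play_rows([
  [0.4, 0, 0, 0, 0, 0, -1],
  [0.8, 0, 0, 0, 0, 0, -1],
  [1.1, 0, 0, 0, 0, 0, -1],
  [1.3, 0, 0, 0, 0, 0, -1],
  [1.5, 0, 0, 0, 0, 0, -1],
])

```text
clock: 3.65
position: [0.455, 0.0144, 0.0451]
tool_rot: [-3.141, 0.0, 1.455]
force: [-0.1, -4.9, 4.0]
grip_width: 0.0001
finger_force: 3.1
```

Emit:
play_rows([
  [0.1, 0, 0, 0, 0, 0, -1],
  [0.2, 0, 0, 0, 0, 0, -1],
  [0.25, 0, 0, 0, 0, 0, -1],
  [0.3, 0, 0, 0, 0, 0, -1],
  [0.3, 0, 0, 0, 0, 0, -1],
])

```text
clock: 4.15
position: [0.4553, 0.0173, 0.0451]
tool_rot: [-3.141, 0.0, 1.455]
force: [0.3, -4.2, 4.4]
grip_width: -0.0004
finger_force: 3.1
```

Emit:
play_rows([
  [0.05, 0, 0, 0, 0, 0, -1],
  [0.1, 0, 0, 0, 0, 0, -1],
  [0.15, 0, 0, 0, 0, 0, -1],
  [0.2, 0, 0, 0, 0, 0, -1],
  [0.2, 0, 0, 0, 0, 0, -1],
])

```text
clock: 4.65
position: [0.4556, 0.0194, 0.0451]
tool_rot: [-3.141, -0.0, 1.455]
force: [-1.3, -4.1, 5.7]
grip_width: -0.0
finger_force: 3.1
```

Emit:
play_rows([
  [0.03, 0, 0, 0, 0, 0, -1],
  [0.06, 0, 0, 0, 0, 0, -1],
  [0.09, 0, 0, 0, 0, 0, -1],
  [0.12, 0, 0, 0, 0, 0, -1],
  [0.12, 0, 0, 0, 0, 0, -1],
])

```text
clock: 5.15
position: [0.4557, 0.0205, 0.0451]
tool_rot: [-3.142, -0.0, 1.455]
force: [-2.1, -4.9, 4.2]
grip_width: 0.0002
finger_force: 3.1
```

Emit:
play_rows([
  [0.04, 0, 0, 0, 0, 0, -1],
  [0.08, 0, 0, 0, 0, 0, -1],
  [0.12, 0, 0, 0, 0, 0, -1],
  [0.15, 0, 0, 0, 0, 0, -1],
  [0.15, 0, 0, 0, 0, 0, -1],
])

```text
clock: 5.65
position: [0.4558, 0.0216, 0.0451]
tool_rot: [-3.141, 0.001, 1.454]
force: [-1.9, -7.0, 4.5]
grip_width: 0.0004
finger_force: 4.4
```

Emit:
play_rows([
  [0.04, 0, 0, 0, 0, 0, -1],
  [0.08, 0, 0, 0, 0, 0, -1],
  [0.12, 0, 0, 0, 0, 0, -1],
  [0.15, 0, 0, 0, 0, 0, -1],
  [0.15, 0, 0, 0, 0, 0, -1],
])

```text
clock: 6.15
position: [0.4558, 0.022, 0.0451]
tool_rot: [-3.141, 0.002, 1.454]
force: [-2.8, -14.5, 7.2]
grip_width: -0.0002
finger_force: 7.7
```

Emit:
play_rows([
  [0.03, 0, 0, 0, 0, 0, -1],
  [0.06, 0, 0, 0, 0, 0, -1],
  [0.1, 0, 0, 0, 0, 0, -1],
  [0.1, 0, 0, 0, 0, 0, -1],
  [0.1, 0, 0, 0, 0, 0, -1],
])

```text
clock: 6.65
position: [0.4557, 0.0221, 0.0451]
tool_rot: [-3.141, 0.003, 1.453]
force: [-2.2, -19.4, 9.3]
grip_width: 0.0002
finger_force: 9.9
```

Emit:
play_rows([
  [-0.6, 0, 0, 0, 0, 0, -1],
  [-1.5, 0, -1, 0, 0, 0, -1],
  [-1.5, 0, -5, 0, 0, 0, -1],
  [-1.5, 0, -10, 0, 0, 0, 0],
  [-1.5, 0, -11, 0, 0, 0, 0],
])

```text
clock: 7.15
position: [0.4566, 0.0105, 0.1593]
tool_rot: [3.136, -0.002, 1.455]
force: [-0.3, -0.2, -0.9]
grip_width: 0.0279
finger_force: 0.0
```

Emit:
play_rows([
  [2.5, 0, 0, 0, 0, 0, 0],
  [2.5, 0, 0, 0, 0, 0, 0],
  [2.5, 0, 0, 0, 0, 0, 0],
  [2.5, 0, 0, 0, 0, 0, 0],
  [2.5, 0, 0, 0, 0, 0, 0],
])

```text
clock: 7.65
position: [0.4573, 0.0341, 0.1548]
tool_rot: [-3.141, 0.0, 1.454]
force: [-0.7, -0.5, 0.1]
grip_width: 0.0428
finger_force: 0.0
```

Run:
```python
from h import *
p,d=grab('wrist'); f=load('wrist'); print(-f['R'].T@f['t'],observe()['position'])
u,v=proj(f,[.465,.112,.064]); print(u,v)
x0=int(np.clip(u-110,0,512-220)); y0=int(np.clip(v-80,0,384-165)); print('crop',x0,y0)
cv2.imwrite('pics/w2.png',cv2.resize(p[y0:y0+165,x0:x0+220,::-1],None,fx=3.6,fy=3.6,interpolation=cv2.INTER_CUBIC))
```

```text
[0.46559089 0.10853208 0.3278322 ] [0.45727088 0.03408627 0.15486722]
255.67247860897564 89.65382496817428
crop 145 9
```

View pics/w2.png

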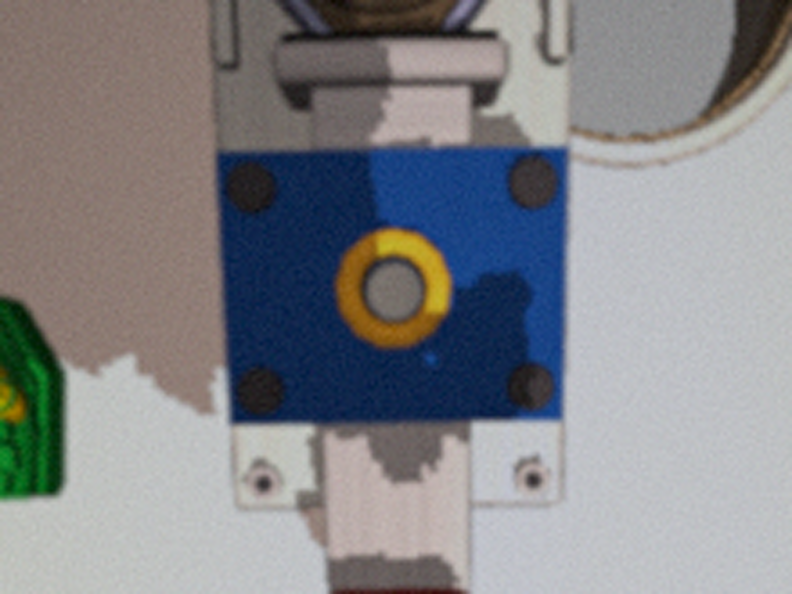

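Run:
```python
from h import *
np.set_printoptions(precision=4,suppress=True)
f=load('wrist'); print('hole',pt(f,254.2-.4,89-.4,z=.064),pt(f,254.2-.4,89-.4-13,w=1),pt(f,254-40,89,w=2),pt(f,145+393/3.6,9+255/3.6,w=1))
print('bar z',pt(f,145+430/3.6,9+500/3.6,w=2))
goto([.43,-.238,.20],.36)
```

```text
hole [0.4636 0.113  0.064 ] [0.4648 0.1227 0.0632] [0.4313 0.1167 0.0558] [0.4647 0.1199 0.0549]
bar z [0.4669 0.0622 0.0464]
shift cm [-27.34   0.45  -4.51] turn [-0.     0.     1.094]
```

Emit:
play_rows([
  [-5, 0.4, -2, 0, 0, 0.15, 1],
  [-10, 0.4, -4.5, 0, 0, 0.3, 1],
  [-15, 0.4, -4.5, 0, 0, 0.45, 1],
  [-20, 0.4, -4.5, 0, 0, 0.6, 1],
  [-25, 0.4, -4.5, 0, 0, 0.75, 1],
])

```text
clock: 8.2
position: [0.4328, -0.2077, 0.2005]
tool_rot: [3.141, -0.0, 0.698]
force: [2.3, -0.1, -0.2]
grip_width: 0.0855
finger_force: 0.0
```

Run:
```python
from h import *
goto([.43,-.238,.20],.36)
```

```text
shift cm [-2.16  2.14  0.05] turn [ 0.001 -0.     0.338]
```

Emit:
play_rows([
  [-2.2, 2.1, 0, 0, 0, 0.15, 1],
  [-2.2, 2.1, 0, 0, 0, 0.3, 1],
  [-2.2, 2.1, 0, 0, 0, 0.34, 1],
  [-2.2, 2.1, 0, 0, 0, 0.34, 1],
  [-2.2, 2.1, 0, 0, 0, 0.34, 1],
])

```text
clock: 8.7
position: [0.4302, -0.2356, 0.2]
tool_rot: [-3.141, 0.0, 0.367]
force: [-0.6, -0.2, -0.6]
grip_width: 0.0852
finger_force: 0.0
```

Run:
```python
from h import *
p,d=grab('wrist'); f=load('wrist'); print(-f['R'].T@f['t'],observe()['position'],observe()['tool_rot'])
u,v=proj(f,[.459,-.228,.09]); print(u,v)
x0=int(np.clip(u-80,0,512-160)); y0=int(np.clip(v-60,0,384-120)); print('crop',x0,y0)
cv2.imwrite('pics/w3.png',cv2.resize(p[y0:y0+120,x0:x0+160,::-1],None,fx=5,fy=5,interpolation=cv2.INTER_CUBIC))
```

```text
[ 0.49976837 -0.2086984   0.37300736] [ 0.43028166 -0.23555037  0.20002429] [-3.14145827e+00  5.08847304e-05  3.66595388e-01]
260.73095175918155 146.33454648451067
crop 180 86
```

View pics/w3.png

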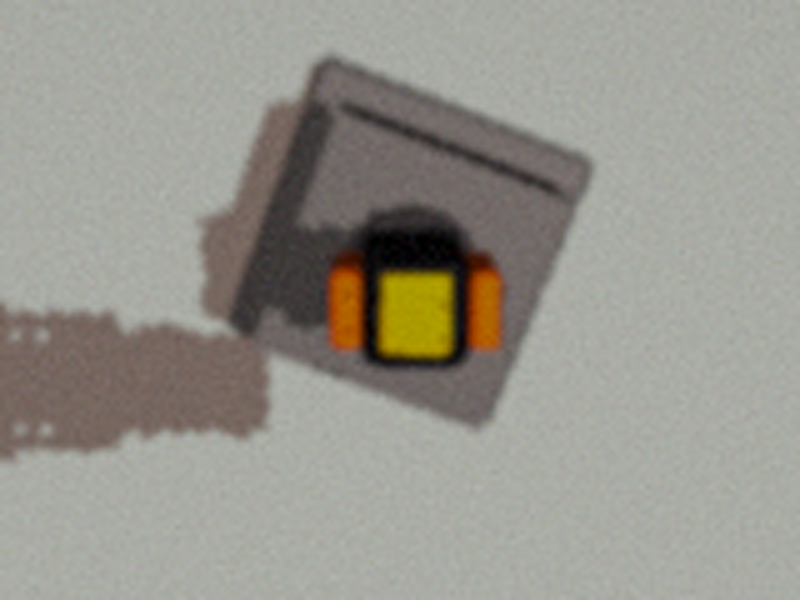

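Run:
```python
from h import *
f=load('wrist'); c=pt(f,263,148.4,z=.099); print(c,pt(f,263,148.4,w=2)); print([pt(f,180+a/5-.4,86+b/5-.4,z=.099) for a,b in [(378,314),(456,314)]])
goto([c[0],c[1],.15],.367); goto([c[0],c[1],.063],.367)
```

```text
[ 0.45932932 -0.22985909  0.099     ] [ 0.45957317 -0.22973148  0.1006523 ]
[array([ 0.45692029, -0.22358044,  0.099     ]), array([ 0.46174088, -0.23613756,  0.099     ])]
shift cm [2.92 0.51 5.  ] turn [-0.  0. -0.]
shift cm [ 2.92  0.51 13.7 ] turn [-0.  0. -0.]
```

Emit:
play_rows([
  [2.9, 0.5, 2, 0, 0, 0, 0.6],
  [2.9, 0.5, 6, 0, 0, 0, 0.3],
  [2.9, 0.5, 10, 0, 0, 0, 0.2],
  [2.9, 0.5, 12.5, 0, 0, 0, 0.1],
  [2.9, 0.5, 13.6, 0, 0, 0, 0.1],
], squeeze=30)

```text
clock: 9.25
position: [0.4582, -0.2293, 0.062]
tool_rot: [-3.139, 0.002, 0.366]
force: [0.4, 0.6, -0.7]
grip_width: 0.047
finger_force: 0.0
```

Emit:
play_rows([
  [0, 0, 0, 0, 0, 0, 0],
  [0, 0, 0, 0, 0, 0, -0.1],
  [0, 0, 0, 0, 0, 0, -0.2],
  [0, 0, 0, 0, 0, 0, -0.25],
  [0, 0, 0, 0, 0, 0, -0.3],
])

```text
clock: 9.75
position: [0.4595, -0.2301, 0.0648]
tool_rot: [3.141, -0.001, 0.365]
force: [-0.1, 1.0, 1.0]
grip_width: 0.03
finger_force: 0.9
```

Emit:
play_rows([
  [0, 0, 0, 0, 0, 0, -0.5],
  [0, 0, 0, 0, 0, 0, -0.7],
  [0, 0, 0, 0, 0, 0, -1],
  [0, 0, 0, 0, 0, 0, -1],
  [0, 0, 0, 0, 0, 0, -1],
])

```text
clock: 10.25
position: [0.4599, -0.2302, 0.0652]
tool_rot: [3.14, -0.001, 0.365]
force: [-3.4, 2.2, 18.9]
grip_width: 0.0186
finger_force: 28.9
```

Run:
```python
from h import *
np.set_printoptions(precision=4,suppress=True)
p,d=grab('wrist'); f=load('wrist'); o=observe(); print(o['position'],o['force'],o['moment'],o['grip_width'],o['finger_force'])
u,v=proj(f,[.459,-.23,.09]); print(u,v)
x0,y0=int(u)-80,int(v)-100
q,_=grab('scene'); g=load('scene'); a,b=proj(g,[.459,-.23,.07]); a,b=int(a),int(b)
A=cv2.resize(p[y0:y0+200,x0:x0+160],(400,500)); B=cv2.resize(q[b-50:b+50,a-40:a+40],(400,500),interpolation=cv2.INTER_CUBIC)
cv2.imwrite('pics/w4.png',np.hstack([A,B])[:,:,::-1])
```

```text
[ 0.4598 -0.2302  0.0652] [-2.5299  2.7024 19.5261] [0.4428 0.6242 0.0175] 0.018542410571663052 28.877746980870143
256.4545258618228 246.78104362018223
```

View pics/w4.png

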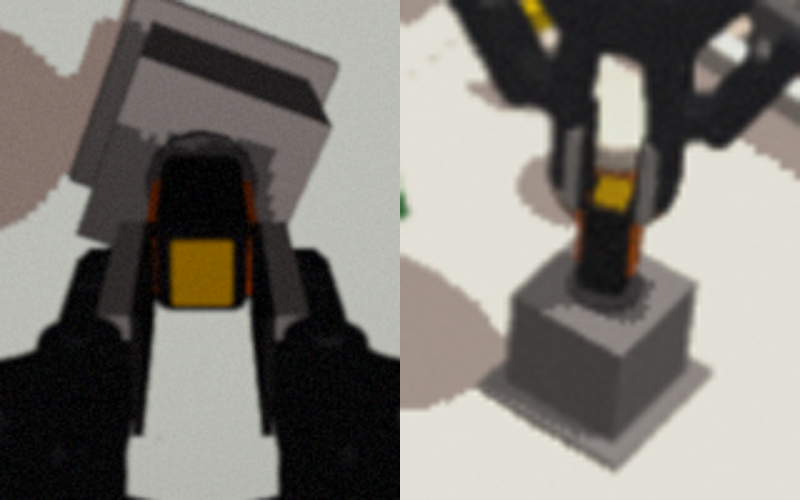

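Run:
```python
from h import *
np.set_printoptions(precision=1,suppress=True)
f=load('wrist'); g=load('scene'); R=Ro.from_euler('xyz',[np.pi,0,.365]); c=np.array([.4597,-.2301,0])
a,b=[int(k) for k in proj(g,[.459,-.23,.07])]
print(bot.pinch_z)
for z in [.056,.065,.067,.075,.084,.097,.099,.105]:
  for y in [-.0115,.0115]:
    X=c+R.apply([0,y,0])+[0,0,z]; u,v=proj(f,X); s,t=proj(g,X)
    print(z,y,np.array([(u-176)*2.5,(v-146)*2.5,400+(s-a+40)*5,(t-b+50)*5]))
```

```text
0.0187
0.056 -0.0115 [155.7 186.4 569.2 270.2]
0.056 0.0115 [249.3 186.4 629.2 284.4]
0.065 -0.0115 [153.6 201.  570.6 252.7]
0.065 0.0115 [251.5 200.9 631.  266.9]
0.067 -0.0115 [153.2 204.4 570.9 248.8]
0.067 0.0115 [252.1 204.3 631.4 263. ]
0.075 -0.0115 [151.1 218.7 572.1 233. ]
0.075 0.0115 [254.2 218.6 633.1 247.2]
0.084 -0.0115 [148.6 236.4 573.6 215. ]
0.084 0.0115 [256.9 236.3 634.9 229.2]
0.097 -0.0115 [144.5 265.4 575.7 188.6]
0.097 0.0115 [261.3 265.3 637.7 202.7]
0.099 -0.0115 [143.8 270.2 576.  184.4]
0.099 0.0115 [262.  270.1 638.1 198.5]
0.105 -0.0115 [141.6 285.5 577.  172. ]
0.105 0.0115 [264.3 285.4 639.4 186.1]
```

Run:
```python
from h import *
np.set_printoptions(precision=4,suppress=True)
f=load('wrist'); g=load('scene'); R=Ro.from_euler('xyz',[np.pi,0,.365]); c=np.array([.4598,-.2302,.0652])
a,b=[int(k) for k in proj(g,[.459,-.23,.07])]
T=lambda X: R.inv().apply(X-c)*1000
for q in [(125,235),(125,270),(120,300),(140,232),(275,235),(280,270),(265,230),(205,270),(200,190)]: print('w',q,T(pt(f,176+q[0]/2.5,146+q[1]/2.5,w=0)))
for q in [(575,205),(575,150),(572,212),(648,185),(648,150),(612,190),(608,260),(585,240)]: print('s',q,T(pt(g,a-40+(q[0]-400)/5,b-50+q[1]/5,w=0)))
```

```text
w (125, 235) [ 11.0255 -14.2784 -41.1906]
w (125, 270) [ 10.777  -13.1268 -54.0069]
w (120, 300) [  9.8439 -13.2093 -62.1245]
w (140, 232) [ 10.3919 -11.7585 -38.5987]
w (275, 235) [ 11.0749  12.9251 -41.3478]
w (280, 270) [ 10.3108  12.7446 -53.1847]
w (265, 230) [ 10.8743  11.3089 -38.8111]
w (205, 270) [  0.66     0.2727 -35.0571]
w (200, 190) [ 10.2773  -0.6999 -18.0941]
s (575, 205) [-12.2254  -8.8395 -35.1125]
s (575, 150) [ -9.9228 -10.8676 -58.6132]
s (572, 212) [ 84.1819 -30.1269  58.606 ]
s (648, 185) [-10.4141  16.1264 -50.5046]
s (648, 150) [-11.6244  15.0509 -67.4073]
s (612, 190) [ -0.6831   1.7788 -35.6081]
s (608, 260) [-11.8883   4.7991 -12.0122]
s (585, 240) [-10.1013  -4.5955 -17.4216]
```

```bash
cat >> h.py <<'E'
def cloud(f,o):
    v,u=np.nonzero(f['d']>0); K=np.array([[f['fx'],0,f['cx']],[0,f['fy'],f['cy']],[0,0,1.]],float)
    q=cv2.undistortPoints(np.c_[u,v].astype(float)[:,None],K,np.array([float(f['k1']),0,0,0]))[:,0]
    d=f['d'][v,u]; W=(np.c_[q,np.ones(len(q))]*d[:,None]-f['t'])@f['R']
    T=Ro.from_euler('xyz',o['tool_rot']).inv().apply(W-o['position'])*1000
    return W,T,f['p'][v,u]
E
python3 - <<'E'
from h import *
np.set_printoptions(precision=1,suppress=True,linewidth=150)
o=observe()
for n in ['wrist','scene']:
    W,T,C=cloud(load(n),o)
    for z0 in range(-70,5,6):
        m=(abs(T[:,0])<14)&(abs(T[:,1])<40)&(T[:,2]>=z0)&(T[:,2]<z0+6)
        t=T[m]; r=[]
        for lo,hi in [(-40,-9),(9,40)]:
            k=(t[:,1]>lo)&(t[:,1]<hi); r+= [k.sum(), np.percentile(t[k,1],[5,50,95]) if k.sum() else None, C[m][k].mean(0) if k.sum() else None]
        print(n,z0,r)
E
```

```text
wrist -70 [np.int64(422), array([-15.8, -11.1,  -9.9]), array([31.3, 29.3, 29.1]), np.int64(419), array([ 9.1, 10.3, 15.1]), array([31.1, 29.3, 28.8])]
wrist -64 [np.int64(249), array([-22.6, -13.4,  -9.8]), array([27.9, 26.3, 26. ]), np.int64(241), array([ 9. , 12.8, 22. ]), array([28.9, 27.7, 27.3])]
wrist -58 [np.int64(277), array([-22.7, -14.5,  -9.8]), array([26. , 25. , 24.6]), np.int64(259), array([ 9. , 14.5, 22. ]), array([24.5, 23.6, 23.5])]
wrist -52 [np.int64(230), array([-22.7, -14.9,  -9.8]), array([24.6, 23.7, 23.5]), np.int64(223), array([ 9. , 14.4, 22. ]), array([24.9, 23.9, 23.9])]
wrist -46 [np.int64(218), array([-22.6, -14.7,  -9.8]), array([28. , 26.9, 26.2]), np.int64(190), array([ 9. , 14.7, 21.8]), array([31. , 29.9, 29.4])]
wrist -40 [np.int64(143), array([-21.2, -12.7,  -9.8]), array([40.3, 36.9, 34.9]), np.int64(126), array([ 9. , 12.7, 20.1]), array([44.8, 41.4, 39.2])]
wrist -34 [np.int64(56), array([-9.9, -9.5, -9. ]), array([25.6, 12. ,  7.6]), np.int64(9), array([9. , 9. , 9.1]), array([40.2, 15.6,  5.4])]
wrist -28 [np.int64(18), array([-11.5, -10.4,
[... 2025 characters left out ...]
 23.6])]
scene -22 [np.int64(2), array([-9.8, -9.6, -9.5]), array([148. , 122.5, 108.5]), np.int64(9), array([ 9.9, 11.5, 12.8]), array([103.9,  63.6,  39.4])]
scene -16 [np.int64(1), array([-9.3, -9.3, -9.3]), array([110.,  79.,  66.]), np.int64(9), array([ 9.9, 11.6, 12.6]), array([106.6,  63.3,  35.9])]
scene -10 [np.int64(1), array([-9.1, -9.1, -9.1]), array([107.,  72.,  58.]), np.int64(5), array([ 9.5, 10.5, 12.5]), array([81. , 46.2, 27.6])]
scene -4 [np.int64(0), None, None, np.int64(7), array([ 9.1, 10.6, 12.3]), array([53.4, 37.6, 30.9])]
scene 2 [np.int64(2), array([-11. , -10.7, -10.4]), array([62.5, 59.5, 59.5]), np.int64(4), array([10.2, 11.1, 13.1]), array([53. , 47.2, 45.5])]
```

Emit:
play_rows([
  [0, 0, -0.1, 0, 0, 0, -1],
  [0, 0, -0.2, 0, 0, 0, -1],
  [0, 0, -0.4, 0, 0, 0, -1],
  [0, 0, -0.7, 0, 0, 0, -1],
  [0, 0, -1, 0, 0, 0, -1],
])

```text
clock: 10.85
position: [0.4591, -0.23, 0.0743]
tool_rot: [-3.141, 0.0, 0.365]
force: [-0.5, 0.6, -1.6]
grip_width: 0.0184
finger_force: 29.3
```

Run:
```python
from h import *
np.set_printoptions(precision=1,suppress=True,linewidth=150)
grab('wrist'); o=observe(); print(o['position']*1000,o['force'],o['grip_width'],o['finger_force'])
W,T,C=cloud(load('wrist'),o)
y=(C[:,0]>120)&(C[:,1]>80)&(C[:,2]<60)&(np.hypot(T[:,0],T[:,1])<25)&(T[:,2]<0); print(y.sum(),np.median(T[y],0),np.median(W[y],0)*1000)
```

```text
[ 459.4 -230.1   74.7] [ 0.8 -0.8 -0.3] 0.018315045878164633 29.3092808034271
525 [  0.2  -0.3 -34.7] [ 459.4 -229.5  109.4]
```

Emit:
play_rows([
  [0, 0, -3, 0, 0, 0, -1],
  [0, 0, -6, 0, 0, 0, -1],
  [0, 0, -9, 0, 0, 0, -1],
  [0, 0, -12, 0, 0, 0, -1],
  [0, 0, -12, 0, 0, 0, -1],
])

```text
clock: 11.4
position: [0.4608, -0.2307, 0.1976]
tool_rot: [3.138, -0.004, 0.365]
force: [-0.1, 0.1, -2.0]
grip_width: 0.0184
finger_force: 29.9
```

Run:
```python
from h import *
o=observe();print(o['position'],o['grip_width']); goto([.464,.1125,.17],.365)
```

```text
[ 0.46076751 -0.23066959  0.19759961] 0.018406016601082247
shift cm [ 12.53 -31.96   2.68] turn [ 0.004 -0.004 -0.   ]
```

Emit:
play_rows([
  [1.5, -3.8, 0, 0, 0, 0, -1],
  [3.2, -8.2, 0, 0, 0, 0, -1],
  [4.9, -12.5, 0, 0, 0, 0, -1],
  [6.6, -16.8, 0, 0, 0, 0, -1],
  [8.3, -21.2, 0, 0, 0, 0, -1],
])

```text
clock: 11.9
position: [0.4606, -0.0007, 0.1937]
tool_rot: [-3.142, 0.0, 0.364]
force: [0.7, -0.6, -1.3]
grip_width: 0.0182
finger_force: 29.8
```

Emit:
play_rows([
  [1.5, -3.8, 1, 0, 0, 0, -1],
  [3, -7.7, 2, 0, 0, 0, -1],
  [4.2, -10.8, 2.8, 0, 0, 0, -1],
  [4.2, -10.8, 2.8, 0, 0, 0, -1],
  [4.2, -10.8, 2.8, 0, 0, 0, -1],
])

```text
clock: 12.4
position: [0.4613, 0.1139, 0.1654]
tool_rot: [-3.141, 0.001, 0.366]
force: [0.7, -0.7, -0.6]
grip_width: 0.018
finger_force: 29.9
```

Run:
```python
from h import *
np.set_printoptions(precision=4,suppress=True)
p,d=grab('wrist'); o=observe(); print(o['position'],o['tool_rot'],o['force']); goto([.464,.1125,.14],.365)
f=load('wrist'); W,T,C=cloud(f,o)
y=(C[:,0]>120)&(C[:,1]>80)&(C[:,2]<60)&(np.hypot(T[:,0],T[:,1])<25)&(abs(T[:,2]+35)<8); print(y.sum(),np.median(T[y],0))
m=(C[:,0]<50)&(abs(T[:,0])<12)&(abs(T[:,1])<12)&(T[:,2]>20)&(T[:,2]<70);print('low',m.sum())
u,v=proj(f,[.464,.1125,.064]); print(u,v); x0,y0=int(u)-80,int(v)-75
print(x0,y0); cv2.imwrite('pics/w5.png',cv2.resize(p[y0:y0+120,x0:x0+160,::-1],None,fx=5,fy=5,interpolation=cv2.INTER_CUBIC))
```

```text
[0.4616 0.1131 0.1657] [3.1415 0.0009 0.3648] [ 0.2481 -0.984  -0.2368]
shift cm [0.21 0.14 2.57] turn [ 0.     0.001 -0.   ]
560 [  0.4784  -1.0894 -34.7191]
low 47
259.75044511877365 178.67380879800584
179 103
```

View pics/w5.png

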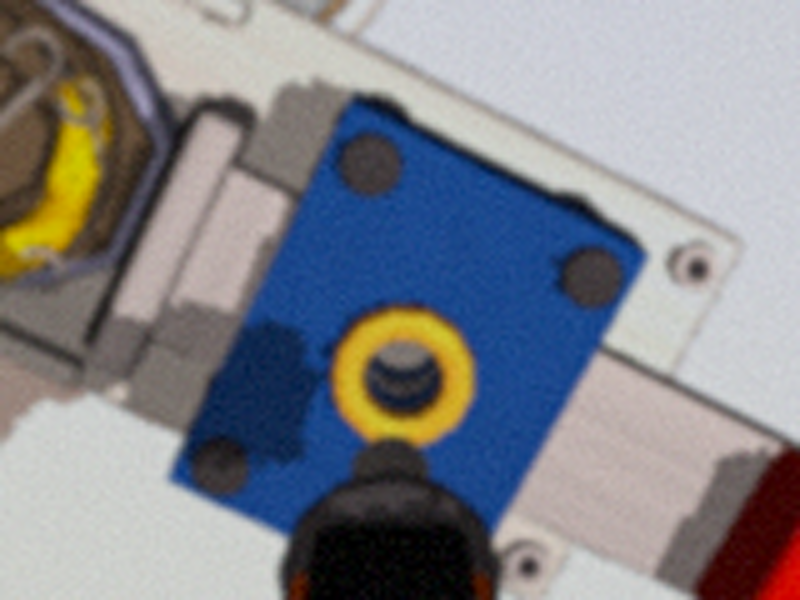

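Run:
```python
from h import *
np.set_printoptions(precision=2,suppress=True)
f=load('wrist'); o=observe(); R=Ro.from_euler('xyz',o['tool_rot']); P=lambda a,b,z: pt(f,179+a/5-.4,103+b/5-.4,z=z)
T=lambda X:R.inv().apply(X-o['position'])*1000
tz=o['position'][2]-.0592
H=P(404,378,.0637); print('hole',H*1000,T(H)); print('tip front',T(P(391,440,tz)))
print('collar LR', T(P(331,378,.0637)),T(P(477,378,.0637)),T(P(404,306,.0637)),T(P(404,450,.0637)))
print('shank LR', T(P(355,462,tz+.005)),T(P(428,462,tz+.005)))
print('flange LR', T(P(283,560,tz+.048)),T(P(498,560,tz+.048)),'front',T(P(390,482,tz+.048)))
```

```text
hole [464.22 112.92  63.7 ] [  2.52   1.06 101.95]
tip front [ 4.03 -1.23 59.2 ]
collar LR [  2.5  -11.91 101.95] [  2.54  14.03 101.96] [ 15.56   1.01 101.94] [-10.88   1.11 101.97]
shank LR [ 2.11 -6.59 54.2 ] [ 2.13  4.29 54.2 ]
flange LR [  3.17 -14.52  11.2 ] [ 3.21 11.98 11.2 ] front [13.32 -1.34 11.19]
```

Emit:
play_rows([
  [0.25, 0.23, 1, 0, 0, 0, -1],
  [0.25, 0.23, 2, 0, 0, 0, -1],
  [0.25, 0.23, 3, 0, 0, 0, -1],
  [0.25, 0.23, 3.8, 0, 0, 0, -1],
  [0.25, 0.23, 3.8, 0, 0, 0, -1],
])

```text
clock: 12.95
position: [0.4643, 0.112, 0.1268]
tool_rot: [-3.141, 0.002, 0.365]
force: [0.4, -0.3, -1.1]
grip_width: 0.0183
finger_force: 29.9
```

Run:
```python
from h import *
np.set_printoptions(precision=4,suppress=True)
p,d=grab('wrist'); o=observe(); print(o['position'],o['tool_rot'],o['force'])
f=load('wrist'); u,v=proj(f,[.464,.1125,.064]); print(u,v); x0,y0=int(u)-80,int(v)-75
print(x0,y0); cv2.imwrite('pics/w6.png',cv2.resize(p[y0:y0+120,x0:x0+160,::-1],None,fx=5,fy=5,interpolation=cv2.INTER_CUBIC))
```

```text
[0.4646 0.1122 0.1275] [-3.1414  0.0012  0.3648] [-0.3931  0.1302  0.3474]
256.44693704829507 194.0134443085099
176 119
```

View pics/w6.png

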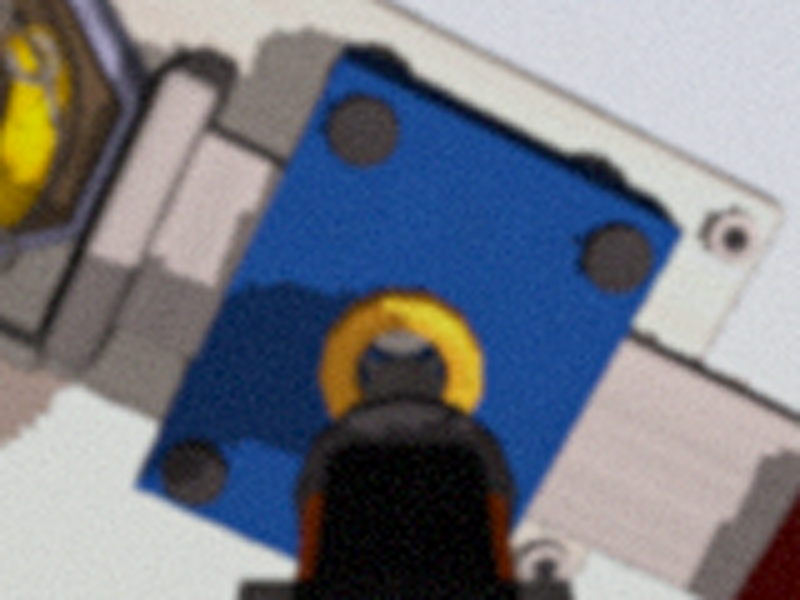

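Emit:
play_rows([
  [-0.04, 0, 0.2, 0, 0, 0, -1],
  [-0.04, 0, 0.4, 0, 0, 0, -1],
  [-0.04, 0, 0.6, 0, 0, 0, -1],
  [-0.04, 0, 0.8, 0, 0, 0, -1],
  [-0.04, 0, 0.9, 0, 0, 0, -1],
])

```text
clock: 13.5
position: [0.4645, 0.1121, 0.1189]
tool_rot: [-3.142, 0.0, 0.365]
force: [0.6, 1.5, -1.0]
grip_width: 0.0185
finger_force: 29.9
```

Emit:
play_rows([
  [0, 0, 0.1, 0, 0, 0, -1],
  [0, 0, 0.2, 0, 0, 0, -1],
  [0, 0, 0.3, 0, 0, 0, -1],
  [0, 0, 0.4, 0, 0, 0, -1],
  [0, 0, 0.5, 0, 0, 0, -1],
])

```text
clock: 14.0
position: [0.4646, 0.1122, 0.114]
tool_rot: [-3.142, 0.0, 0.365]
force: [0.3, 1.0, -0.9]
grip_width: 0.0183
finger_force: 30.0
```

Emit:
play_rows([
  [0, 0, 0.1, 0, 0, 0, -1],
  [0, 0, 0.2, 0, 0, 0, -1],
  [0, 0, 0.3, 0, 0, 0, -1],
  [0, 0, 0.4, 0, 0, 0, -1],
  [0, 0, 0.5, 0, 0, 0, -1],
])

```text
clock: 14.5
position: [0.4646, 0.1121, 0.109]
tool_rot: [-3.142, 0.0, 0.365]
force: [-0.4, 0.6, -1.8]
grip_width: 0.0181
finger_force: 30.0
```

Emit:
play_rows([
  [0, 0, 0.1, 0, 0, 0, -1],
  [0, 0, 0.2, 0, 0, 0, -1],
  [0, 0, 0.3, 0, 0, 0, -1],
  [0, 0, 0.4, 0, 0, 0, -1],
  [0, 0, 0.5, 0, 0, 0, -1],
])

```text
clock: 15.0
position: [0.4646, 0.1121, 0.104]
tool_rot: [3.142, 0.0, 0.365]
force: [-0.5, -0.8, -0.8]
grip_width: 0.0183
finger_force: 30.0
```

Emit:
play_rows([
  [0, 0, 0.1, 0, 0, 0, -1],
  [0, 0, 0.2, 0, 0, 0, -1],
  [0, 0, 0.3, 0, 0, 0, -1],
  [0, 0, 0.4, 0, 0, 0, -1],
  [0, 0, 0.5, 0, 0, 0, -1],
])

```text
clock: 15.5
position: [0.4646, 0.1122, 0.099]
tool_rot: [-3.142, -0.0, 0.365]
force: [-0.5, -0.5, -0.8]
grip_width: 0.0182
finger_force: 30.0
```

Emit:
play_rows([
  [0, 0, 0.1, 0, 0, 0, -1],
  [0, 0, 0.2, 0, 0, 0, -1],
  [0, 0, 0.3, 0, 0, 0, -1],
  [0, 0, 0.4, 0, 0, 0, -1],
  [0, 0, 0.5, 0, 0, 0, -1],
])

```text
clock: 16.0
position: [0.4646, 0.1121, 0.094]
tool_rot: [-3.142, -0.0, 0.365]
force: [-0.6, -0.5, -1.3]
grip_width: 0.0182
finger_force: 30.0
```

Emit:
play_rows([
  [0, 0, 0.1, 0, 0, 0, -1],
  [0, 0, 0.2, 0, 0, 0, -1],
  [0, 0, 0.3, 0, 0, 0, -1],
  [0, 0, 0.4, 0, 0, 0, -1],
  [0, 0, 0.5, 0, 0, 0, -1],
])

```text
clock: 16.5
position: [0.4646, 0.1122, 0.089]
tool_rot: [-3.142, -0.0, 0.365]
force: [-0.7, 0.5, -1.4]
grip_width: 0.0182
finger_force: 30.0
```

Emit:
play_rows([
  [0, 0, 0.1, 0, 0, 0, -1],
  [0, 0, 0.2, 0, 0, 0, -1],
  [0, 0, 0.3, 0, 0, 0, -1],
  [0, 0, 0.4, 0, 0, 0, -1],
  [0, 0, 0.5, 0, 0, 0, -1],
])

```text
clock: 17.0
position: [0.4646, 0.1122, 0.084]
tool_rot: [-3.142, 0.0, 0.365]
force: [-0.1, -0.4, -1.7]
grip_width: 0.0184
finger_force: 30.0
```

Emit:
play_rows([
  [0, 0, 0.1, 0, 0, 0, -1],
  [0, 0, 0.2, 0, 0, 0, -1],
  [0, 0, 0.3, 0, 0, 0, -1],
  [0, 0, 0.4, 0, 0, 0, -1],
  [0, 0, 0.5, 0, 0, 0, -1],
])

```text
clock: 17.5
position: [0.4646, 0.1121, 0.079]
tool_rot: [-3.142, 0.0, 0.365]
force: [-0.2, 0.3, -0.4]
grip_width: 0.0179
finger_force: 30.0
```

Emit:
play_rows([
  [0, 0, 0.05, 0, 0, 0, -1],
  [0, 0, 0.1, 0, 0, 0, -1],
  [0, 0, 0.15, 0, 0, 0, -1],
  [0, 0, 0.2, 0, 0, 0, -1],
  [0, 0, 0.25, 0, 0, 0, -1],
])

```text
clock: 18.0
position: [0.4646, 0.1122, 0.0767]
tool_rot: [-3.142, -0.0, 0.365]
force: [-0.3, -0.3, 2.8]
grip_width: 0.0177
finger_force: 30.6
```

Collar contact at TCP ≈ 0.077, as predicted. Pressing on about 5 mm.

Emit:
play_rows([
  [0, 0, 0.05, 0, 0, 0, -1],
  [0, 0, 0.1, 0, 0, 0, -1],
  [0, 0, 0.15, 0, 0, 0, -1],
  [0, 0, 0.2, 0, 0, 0, -1],
  [0, 0, 0.25, 0, 0, 0, -1],
])

```text
clock: 18.5
position: [0.4647, 0.1122, 0.0741]
tool_rot: [-3.142, -0.0, 0.365]
force: [-1.4, 0.4, 6.8]
grip_width: 0.0181
finger_force: 31.0
```

Emit:
play_rows([
  [0, 0, 0.05, 0, 0, 0, -1],
  [0, 0, 0.1, 0, 0, 0, -1],
  [0, 0, 0.15, 0, 0, 0, -1],
  [0, 0, 0.2, 0, 0, 0, -1],
  [0, 0, 0.2, 0, 0, 0, -1],
])

```text
clock: 19.0
position: [0.4647, 0.1122, 0.0722]
tool_rot: [3.142, -0.0, 0.365]
force: [-1.7, 0.3, 7.2]
grip_width: 0.018
finger_force: 31.4
```

Emit:
play_rows([
  [0, 0, 0.03, 0, 0, 0, -1],
  [0, 0, 0.06, 0, 0, 0, -1],
  [0, 0, 0.09, 0, 0, 0, -1],
  [0, 0, 0.12, 0, 0, 0, -1],
  [0, 0, 0.12, 0, 0, 0, -1],
])

```text
clock: 19.5
position: [0.4648, 0.1122, 0.0711]
tool_rot: [3.142, -0.0, 0.365]
force: [-2.0, 0.3, 10.0]
grip_width: 0.0184
finger_force: 31.6
```

Emit:
play_rows([
  [0, 0, 0.02, 0, 0, 0, -1],
  [0, 0, 0.04, 0, 0, 0, -1],
  [0, 0, 0.06, 0, 0, 0, -1],
  [0, 0, 0.08, 0, 0, 0, -1],
  [0, 0, 0.08, 0, 0, 0, -1],
])

```text
clock: 20.0
position: [0.465, 0.1123, 0.0706]
tool_rot: [3.141, -0.001, 0.365]
force: [-2.3, -0.5, 16.0]
grip_width: 0.0184
finger_force: 32.8
```

Emit:
play_rows([
  [0, 0, 0.03, 0, 0, 0, -0.45],
  [0, 0, 0.08, 0, 0, 0, -0.3],
  [0, 0, 0.08, 0, 0, 0, -0.1],
  [0, 0, 0.08, 0, 0, 0, 0.1],
  [0, 0, 0.08, 0, 0, 0, 0.3],
])

```text
clock: 20.5
position: [0.4646, 0.1121, 0.0692]
tool_rot: [-3.142, 0.0, 0.365]
force: [0.1, -0.6, 1.0]
grip_width: 0.0555
finger_force: 0.0
```

Run:
```python
from h import *
np.set_printoptions(precision=1,suppress=True,linewidth=150)
grab('wrist'); o=observe(); print(o['clock'],o['position']*1000,o['force'],o['grip_width'])
W,T,C=cloud(load('wrist'),o)
y=(C[:,0]>120)&(C[:,1]>80)&(C[:,2]<60)&(np.hypot(T[:,0],T[:,1])<12)&(abs(T[:,2]+35)<12); print(y.sum(),np.median(T[y],0),np.median(W[y],0)*1000)
```

```text
20.55 [464.5 112.1  69.2] [-0.1 -0.1 -0.2] 0.05555211921107491
655 [  0.3  -0.6 -41. ] [464.6 112.7 110.2]
```

Emit:
play_rows([
  [0, 0, 0, 0, 0, 0, 1],
  [0, 0, -2, 0, 0, 0, 1],
  [0, 0, -6, 0, 0, 0, 1],
  [0, 0, -10, 0, 0, 0, 1],
  [-3, 0, -13, 0, 0, 0, 1],
])

```text
clock: 21.05
position: [0.4384, 0.1026, 0.2014]
tool_rot: [-3.141, -0.003, 0.365]
force: [-0.1, 0.0, 0.8]
grip_width: 0.0857
finger_force: 0.0
```

Emit:
play_rows([
  [0, 0, -1, 0, 0, 0, 1],
  [0, 0, -1, 0, 0, 0, 1],
  [0, 0, -1, 0, 0, 0, 1],
  [0, 0, -1, 0, 0, 0, 1],
  [0, 0, -1, 0, 0, 0, 1],
])

```text
clock: 21.55
position: [0.4363, 0.1016, 0.2083]
tool_rot: [-3.141, 0.002, 0.365]
force: [0.2, -0.3, 0.2]
grip_width: 0.0857
finger_force: 0.0
```

Run:
```python
from h import *
np.set_printoptions(precision=1,suppress=True,linewidth=150)
p,d=grab('wrist'); o=observe(); print(o['clock'],o['position']*1000,o['force'],o['grip_width'])
f=load('wrist');W,T,C=cloud(f,o)
y=(C[:,0]>120)&(C[:,1]>80)&(C[:,2]<60)&(np.hypot(W[:,0]-.4645,W[:,1]-.1125)<.012)&(W[:,2]>.1); print(y.sum(),np.median(W[y],0)*1000)
u,v=proj(f,[.4645,.1125,.09]); x0,y0=int(u)-80,max(int(v)-60,0)
A=cv2.resize(p[y0:y0+120,x0:x0+160],(400,300),interpolation=cv2.INTER_CUBIC)
q,_=grab('scene'); g=load('scene'); W,T,C=cloud(g,o)
a,b=[int(k) for k in proj(g,[.4645,.1125,.07])]
B=cv2.resize(q[b-45:b+45,a-60:a+60],(400,300),interpolation=cv2.INTER_CUBIC)
cv2.imwrite('pics/w7.png',np.hstack([A,B])[:,:,::-1])
```

```text
21.6 [436.4 101.6 208.4] [-0.7  0.1 -0.2] 0.08563334990607778
258 [464.3 113.  110.1]
```

View pics/w7.png

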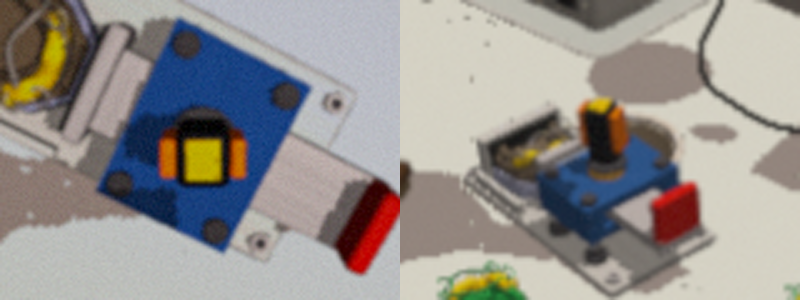

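The pin stands upright in the clamp with both orange buttons fully out: about 30 mm across, left crop (160–246, 158). The head top sits at locked height, the jaw is home, and the robot is clear. Handing in.

```bash
python3 -c "
from workcell import bot
print(bot.job_done())"
```

```text
the job is handed in; nothing more can be done
None
```

The jaw is home and the pin is pressed through and locked, at about 21.6 s on the robot's clock; contact forces I read stayed under 20 N, with a grip of up to about 33 N. The lock is judged from the buttons being fully out and the height of the head, with no pull test, and the job is handed in without a verdict shown.

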